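Index the swivel desk organiser

TASK

Bring the tray that holds the blue-and-white eraser round to the orange pointer at the front of the swivel organiser: draw the red spring knob up, turn the deck, and let the pin drop fully home into the hole for that tray, so that the deck is locked again. The holes are hidden under the deck and their exact place is not known, so find it by feel, without forcing the pin hard sideways. Keep the eraser and the binder clip in their trays, and leave the rubber stamp and the ink bottle beside it where they stand.

Things in the scene. Friction and masses are not known exactly. Their poses are not given: they have to be found in the camera images.
- organiser: Swivel desk organiser. Its round steel foot, 224 mm across and 8 mm high, is fixed to the desk, with a small tab and an orange pointer at the front. Origin: centre of the foot on the desk; its -x axis points to the pointer, z up. On it turns a grey deck, 230 mm across, its top 34 mm above the desk.
- deck_mid (a point): Centre of the deck's top, 34 mm above the desk; turns with the deck. Along its -x lies a tray with a fixed block of yellow notes with a white top sheet, 60 degrees to either side of that the two side trays (walls 16 mm high, about 70 mm wide, out to radius 110 mm). A steel hub 36 mm across and 21 mm high stands on it. The rear half is clear save for the index knob on +x.
- front_spot (a point): The point on the foot's frame, 72 mm from the centre towards the orange pointer and 34 mm above the desk, where the middle of the wanted tray must come.
- knob (a point): Middle of the red round knob of the index pin (24 mm across, 26 mm high, axis upright), 80 mm from the deck's centre. With the pin home it is 61 mm above the desk and 27 mm above the deck; the knob's underside is 14 mm above the deck, its top 40 mm. It travels with the deck and rises as the pin is drawn.
- index_pin (a joint): How far the pin is drawn up, in m: 0 home in a hole, 0.008 when its round tip rides on the track between holes, 0.014 at most. A spring pulls it down, 4 N at 0, 8 N at 0.014. It holds the deck until drawn about 6 mm. Let go between holes it rides on the track and, as the deck is turned on (say by pushing the knob sideways), snaps into a hole by itself and locks the deck.
- pin_tip: The steel pin under the knob, 8 mm thick with a round tip, hidden in the deck. Origin: at its lower end. The foot has three holes for it under the deck, each with about 1.2 mm of play either way: the one it starts in and one to either side.
- swivel (a joint): Turn of the deck in rad, anticlockwise from above positive, 0 at the start with the pin in the middle hole; end stops at 1.45 either way. It turns easily (about 1 N at the knob). The hole that brings a side tray to the front lies somewhere between 0.77 and 1.32 rad from the middle one, set by hand, each side differently.
- eraser: White eraser in a blue card sleeve, 21 x 44 x 12 mm, loose in one of the two side trays. Origin: centre of its underside.
- binder_clip: Black binder clip, 32 x 20 x 34 mm, loose in the other side tray. Origin: centre of its underside.
- rubber_stamp: Bystander: rubber stamp with a red-brown handle, 25 x 48 x 67 mm, standing on the desk. Origin: centre of its underside, z up.
- ink_bottle: Bystander: square dark-blue ink bottle with a black cap, 47 x 46 x 58 mm, standing on the desk. Origin: centre of its underside, z up.

How it is judged:
By the outcome, as a careful person would: the job done as asked, in the order asked, and still so for the second after the job is handed in, with the robot touching nothing.
It also fails if it takes over 40 s, if anything falls off the work surface, if the arm or the gripper's body presses on something with over 40 N, if the wrist force passes 120 N, or if a joint passes its speed limit or range.

ROBOT

A 6-joint arm with a two-finger parallel gripper is mounted at the origin on the work surface; the furniture and walls round the work are solid. World frame = base frame: x ahead of the robot, y to its left, z up, the work surface at z = 0. Lengths are in m, angles in rad, forces in N, time in s.
With the tool pointing down it reaches from about 0.25 to 0.775 m from the base axis. Payload 4 kg.
Tool frame: the origin (TCP) lies on the centre line of the jaws, within the pads' length; the fingertips stand 17 mm ahead of it and the grasp point (between the pads) lies 2 mm behind it; z points along the fingers, y is the line along which they close (so a half turn about z gives the same grasp; the last joint's range is limited). The gripper opens to 94 mm and grips with 3 to 60 N. Pads are 16 mm wide; open, the fingers measure 119 mm over their backs; the gripper's body (75 mm by 177 mm) begins 78 mm behind the grasp point.
Start: joints at [1.242, 0.087, 1.371, -0, 1.684, -0.103], TCP at [0.123, 0.536, 0.195] pointing down, gripper open.
Joint ranges: [-3.1, 3.1], [-0.76, 2.03], [0.27, 2.55], [-1.08, 4.22], [0.17, 2.65], [-2.57, 2.57]. Speed limits (rad/s): [2.79, 2.79, 3.14, 3.14, 3.14, 3.14].

INTERFACE

Orientations are given as a 3x3 rotation matrix whose columns are the frame's x, y, z axes.
In Python, from plant import robot, optics gives the robot as it stands.
- The arm moves only by the tool play_rows, never from a script. Its argument "plan" is one flat list of numbers, 7 for each row, row after row: the turn, a rotation vector about the tool's x, y, z in rad, then the shift along the tool's x, y, z in cm, then the opening, from -1 (shut) to 1 (fully open). A call has 1 to 12 rows; each row shifts and turns the commanded pose from where the row before left it, along the tool's axes as they then stand; what a row does not reach is not made up. A row lasts 1/8 s, in which the tool goes at most 62.5 mm and 10.7 degrees, less where a joint would pass 70% of its speed; a pose out of reach is approached as far as the arm can. A call with a gripper value outside its range is refused whole. The fingers move at their own pace and stop on an object; "force" is the grip in N (left out, the last holds). Time passes only in rows, so rows that do not move let the fingers close. It gives the time, the measured TCP pose, the force, the opening and the grip force at its end, in the units of the state.
- robot.observe(): the state, without advancing time (a new reading comes with each control period).
- optics.grab_frame(name): name is "scene" or "top" or "wrist"; returns the picture (420x560x3 uint8, blue, green, red); there is no depth.
- optics.camera_info(name): a dict with "fovy" (degrees; the focal length in pixels is half the picture's height over the tangent of half this angle, whatever the lens; pixels are square), "cx", "cy" (the principal point, pixels), "position" and "rotation" of the camera in the world. Camera axes: x right, y down, z forward; pixel columns grow to the right and rows downward; lengths in m; the calibration is good to about 2 mm. A picture is of the moment at which its call begins: read the wrist's pose just before it. camera_info takes no time and is no camera call; for the wrist camera it gives the pose at the moment of the call.
- robot.finish_job(): hands the job in; it is judged then, once.
The state is a dict: "clock": time; "joints": joint angles; "qd": joint speeds; "effort": joint torques, N m; "eef_pos": TCP position; "tool_rot": TCP orientation; "contact_force": force on the tool from outside, world axes, zero at the start; "wrist_torque": the same for the moment, N m; "gripper_width": finger opening in m; "grip_force": force on a finger pad.
Only numpy, scipy, OpenCV 4.12 (cv2) and the standard library are available. Lean on these libraries where they do the work, as an engineer would, in place of code of your own. Each camera call takes 0.05 s, during which the arm holds its last target. There are 200 camera calls.

## Working session

There is one attempt and no reset: what is moved stays moved. The work goes in short steps, Python scripts to look and compute and a tool call to move; the robot and the scene stay as the last step left them, time stands still between calls to the robot, and variables do not carry over. Pictures are saved under pics/ and viewed, at most 10 in all, crops included, and the job is handed in when it is done.

Besides the shell and the picture viewer there is one more tool, called by a JSON object that holds its "fn" and its "kwargs", one argument or row to a line. play_rows: Moves the arm, as the interface text tells. Its arguments: {"type":"object","properties":{"plan":{"type":"array"},"force":{"type":"number"}},"required":["plan"]}

```bash
mkdir -p pics
python3 - <<'E'
from plant import robot, optics
import cv2
for n in("top","scene"):
    cv2.imwrite(f"pics/{n}0.png",optics.grab_frame(n)); print(n,optics.camera_info(n))
s=robot.observe(); print(s)
E
```

```text
top {'fovy': 52.82553365324661, 'cx': 274.8865325660184, 'cy': 210.68134971115109, 'position': array([ 0.37742104, -0.10945022,  0.89042656]), 'rotation': array([[ 0.03084316, -0.98463086,  0.17190337],
       [-0.99947501, -0.02867516,  0.01508126],
       [-0.00992011, -0.17227827, -0.98499837]])}
scene {'fovy': 42.5162156300381, 'cx': 285.8354067532295, 'cy': 208.03174385890537, 'position': array([-0.0873824 ,  0.35718572,  0.42802188]), 'rotation': array([[-0.58812101, -0.36485651,  0.72179873],
       [-0.80835877,  0.23662127, -0.53904218],
       [ 0.02588011, -0.90049437, -0.4340969 ]])}
{'clock': 0.1, 'joints': array([ 1.24191623e+00,  8.78781345e-02,  1.37211357e+00,  1.17255132e-05,
        1.68362261e+00, -1.03096098e-01]), 'qd': array([-5.40296752e-04, -1.73359582e-03, -2.30111198e-03, -3.27375905e-04,
       -1.61510411e-03,  4.54644071e-05]), 'effort': array([ 2.52428850e-03, -3.41250336e+01, -3.03301942e+01,  7.20334821e-02,
        3.03359097e-02, -1.11930829e-04]), 'eef_pos': array([0.12295469, 0.53553568, 0.19351758]), 'tool_rot': array([[-9.74619113e-01,  2.23868585e-01, -6.63988360e-04],
       [ 2.23869462e-01,  9.74617267e-01, -1.90954337e-03],
       [ 2.19647747e-04, -2.00972419e-03, -9.99997956e-01]]), 'contact_force': array([-0.21973536,  0.13826188, -0.51434328]), 'wrist_torque': array([-0.04956614, -0.04715466,  0.0673174 ]), 'grip_force': 0.0, 'gripper_width': 0.09392326520939646}
```

View pics/top0.png

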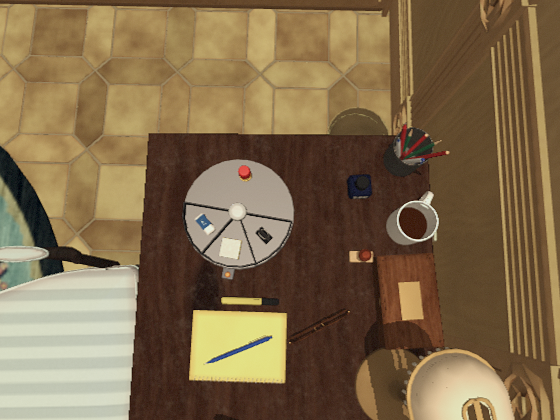

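View pics/scene0.png

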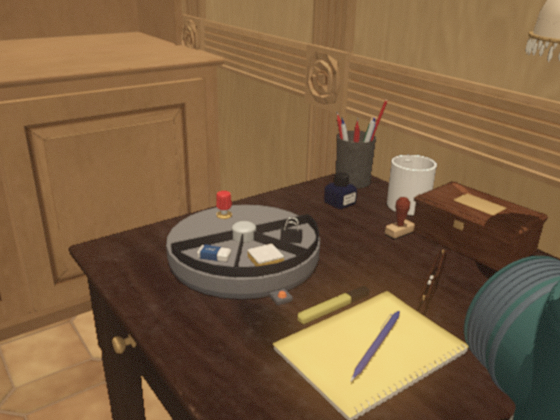

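The top view shows the hub at about (237,211), the knob at (244,172) and the pointer at (228,274). The eraser is in the left (+y) tray, so the deck turns anticlockwise and the knob travels from +x towards +y. I'll enlarge this for exact pixels.

```bash
python3 - <<'E'
import cv2
im=cv2.imread("pics/top0.png")
cv2.imwrite("pics/crop1.png",cv2.resize(im[150:290,170:310],None,fx=4.2,fy=4.2,interpolation=cv2.INTER_CUBIC))
E
cat > h.py <<'E'
import numpy as np
from plant import robot, optics
def ray(n,u,v,z,c=None):
    c=c or optics.camera_info(n); f=210/np.tan(np.radians(c['fovy'])/2)
    d=c['rotation']@np.array([(u-c['cx'])/f,(v-c['cy'])/f,1]); p=c['position']
    return p+d*(z-p[2])/d[2]
def proj(n,P):
    c=optics.camera_info(n); f=210/np.tan(np.radians(c['fovy'])/2)
    q=c['rotation'].T@(np.array(P)-c['position']); return q[:2]/q[2]*f+[c['cx'],c['cy']]
E
```

```text
(no output)
```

View pics/crop1.png

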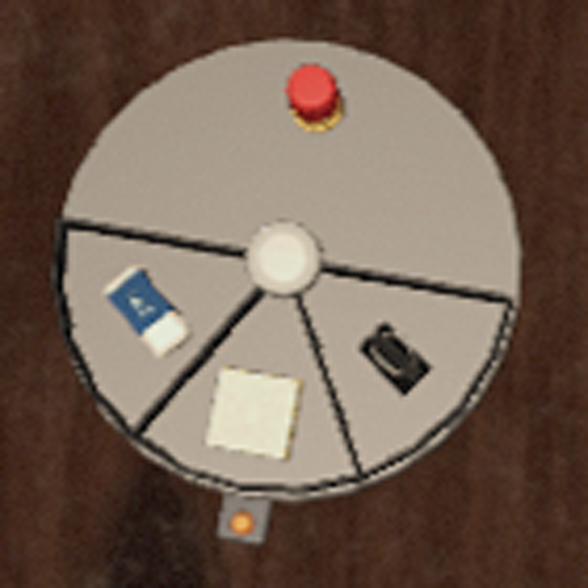

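```bash
cat >> h.py <<'E'
px=lambda x,y:((x+.5)/4.2-.5+170,(y+.5)/4.2-.5+150)
def tgt(P,psi,s=None):
    """shift in start-tool axes cm and yaw (rotvec z) to reach P with x axis at psi, tool down"""
    from scipy.spatial.transform import Rotation as R
    s=s or robot.observe(); M=s['tool_rot']
    x=np.array([np.cos(psi),np.sin(psi),0]); z=np.array([0,0,-1.]); T=np.column_stack([x,np.cross(z,x),z])
    return M.T@(np.array(P)-s['eef_pos'])*100, R.from_matrix(M.T@T).as_rotvec()
E
python3 - <<'E'
from h import *
hub=ray("top",*px(285,257),.055); kn=ray("top",*px(313,88),.074); po=ray("top",*px(241,522),.009)
notes=ray("top",*px(254,412),.045)
print(hub,kn,po)
a=lambda p:np.arctan2(p[1]-hub[1],p[0]-hub[0])
print(np.hypot(*(kn-hub)[:2]),a(kn),a(po)-np.pi,a(po)+np.pi, a(notes)+np.pi)
for n,(x,y,z) in dict(ls=(62,225,.035),rs=(518,255,.035),top=(295,40,.034),bot=(285,497,.034)).items(): print(n,ray("top",*px(x,y),z))
for z in(.061,.074): print(proj("scene",[*kn[:2],z]))
print(tgt([*kn[:2],.15],a(kn)))
E
```

```text
[ 0.52077326 -0.02158686  0.055     ] [ 0.59931259 -0.03313536  0.074     ] [ 0.39590735 -0.00120269  0.009     ]
0.0793838426579301 -0.14599483942740166 -0.16182102926516206 6.121364277914424 6.1166542940497
ls [0.5369659  0.09094479 0.035     ]
rs [ 0.52851645 -0.13341375  0.035     ]
top [ 0.63472074 -0.01930359  0.034     ]
bot [ 0.40785539 -0.02475444  0.034     ]
[224.80748516 200.29570824]
[224.61813686 192.89500284]
(array([-59.15851497, -44.75075898,   4.42871009]), array([-4.59065960e-04,  3.06327137e-03,  3.06180328e+00]))
```

{"fn": "play_rows", "kwargs": {
  "plan": [0,0,0,-4.93,-3.73,0,0,0,0,0,-4.93,-3.73,0,0,0,0,0,-4.93,-3.73,0,0,0,0,0,-4.93,-3.73,0,0,0,0,0,-4.93,-3.73,0,0,0,0,0,-4.93,-3.73,0,0,0,0,0,-4.93,-3.73,0,0,0,0,0,-4.93,-3.73,0,0,0,0,0,-4.93,-3.73,0,0,0,0,0,-4.93,-3.73,0,0,0,0,0,-4.93,-3.73,0,0,0,0,0,-4.93,-3.73,0,0]
}}

```text
clock: 1.6
eef_pos: [0.6003, -0.0343, 0.194]
tool_rot: [[-0.975, 0.224, -0.001], [0.224, 0.975, 0.001], [0.001, 0.0, -1.0]]
contact_force: [0.2, 0.7, -0.2]
gripper_width: 0.0471
grip_force: 0.0
```

{"fn": "play_rows", "kwargs": {
  "plan": [0,0,0.18,0,0,0,0,0,0,0.18,0,0,0,0,0,0,0.18,0,0,0,0,0,0,0.18,0,0,0,0,0,0,0.18,0,0,0,0,0,0,0.18,0,0,0,0,0,0,0.18,0,0,0,0,0,0,0.18,0,0,0,0,0,0,0.18,0,0,0,0,0,0,0.18,0,0,0,0,0,0,0.18,0,0,0,0,0,0,0.18,0,0,0,0]
}}

```text
clock: 3.1
eef_pos: [0.5992, -0.0326, 0.1938]
tool_rot: [[0.732, 0.682, -0.001], [0.682, -0.732, 0.0], [-0.001, -0.001, -1.0]]
contact_force: [0.6, -0.1, -0.1]
gripper_width: 0.0469
grip_force: 0.0
```

{"fn": "play_rows", "kwargs": {
  "plan": [0,0,0.18,0,0,0,0,0,0,0.18,0,0,0,0,0,0,0.18,0,0,0,0,0,0,0.18,0,0,0,0,0,0,0.18,0,0,0,0]
}}

```text
clock: 3.72
eef_pos: [0.5992, -0.0326, 0.1938]
tool_rot: [[0.989, -0.15, -0.001], [-0.15, -0.989, 0.0], [-0.001, -0.0, -1.0]]
contact_force: [-0.3, -0.2, 0.3]
gripper_width: 0.0468
grip_force: 0.0
```

Run:
```python
from h import *
import cv2
s=robot.observe(); print(s['clock'],s['eef_pos'],s['joints'],s['gripper_width'],s['contact_force'])
print(tgt([.5995,-.0335,.061],-.15,s))
print(proj("wrist",[.5995,-.0335,.074]))
cv2.imwrite("pics/w1.png",optics.grab_frame("wrist"))
```

```text
3.725 [ 0.59918949 -0.03260179  0.19377684] [-1.48873906e-01  2.00518534e-01  1.24466857e+00  9.30257020e-05
  1.69781983e+00  1.57209646e+00] 0.04678203647010364 [-0.29649054 -0.2155702   0.32048876]
(array([ 0.06291889,  0.08536597, 13.27760043]), array([-9.05687946e-05,  1.41439349e-03, -1.62317094e-04]))
[275.80702753 199.26964401]
```

View pics/w1.png

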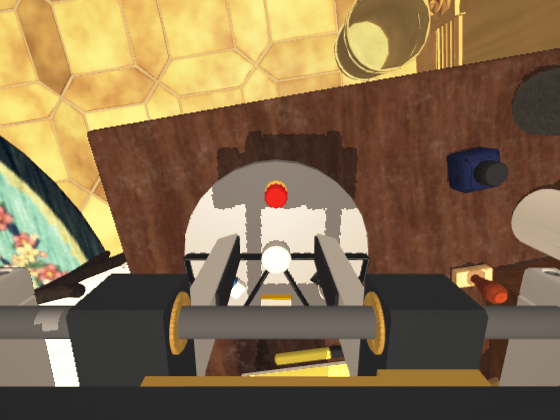

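{"fn": "play_rows", "kwargs": {
  "plan": [0,0,0,0.06,0.08,5,0,0,0,0,0,0,5,0,0,0,0,0,0,2,-0.1,0,0,0,0,0,1.4,-0.2,0,0,0,0,0,0,-0.3]
}}

```text
clock: 4.4
eef_pos: [0.5994, -0.0334, 0.0596]
tool_rot: [[0.99, -0.143, -0.002], [-0.143, -0.99, 0.0], [-0.002, -0.0, -1.0]]
contact_force: [-0.4, -0.1, 0.1]
gripper_width: 0.0333
grip_force: 0.0
```

{"fn": "play_rows", "kwargs": {
  "plan": [0,0,0,0,0,0,-0.45,0,0,0,0,0,0,-0.6,0,0,0,0,0,0,-0.6],
  "force": 20
}}

```text
clock: 4.78
eef_pos: [0.6013, -0.0332, 0.0625]
tool_rot: [[0.99, -0.143, 0.004], [-0.143, -0.99, 0.0], [0.004, -0.001, -1.0]]
contact_force: [-0.3, 1.7, 3.8]
gripper_width: 0.0188
grip_force: 4.2
```

Run:
```python
from h import *
import cv2
s=robot.observe(); print(s['eef_pos'],s['gripper_width'],s['grip_force'],s['contact_force'],s['wrist_torque'])
w=optics.grab_frame("wrist")[100:400,130:430]; c=optics.grab_frame("scene")[150:300,150:300]
cv2.imwrite("pics/w2.png",np.hstack([cv2.resize(w,(400,400)),cv2.resize(c,(400,400),interpolation=cv2.INTER_CUBIC)]))
```

```text
[ 0.60130214 -0.03323463  0.06251633] 0.01879875549907758 4.210119141154678 [-0.31223846  1.71615006  3.770288  ] [0.30912559 0.12011985 0.00384594]
```

View pics/w2.png

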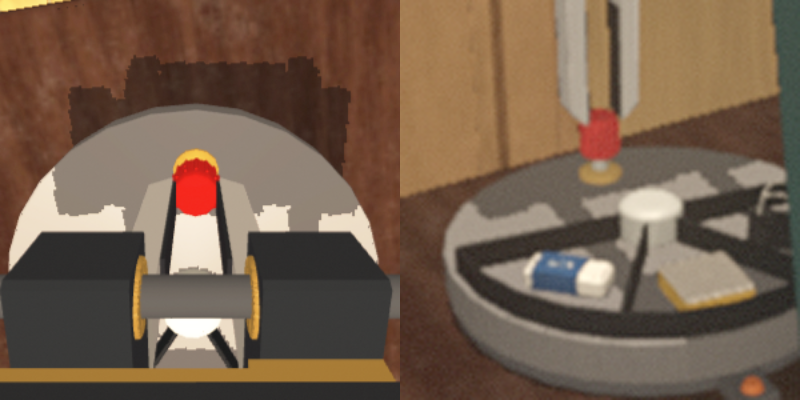

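Run:
```python
from h import *
s=robot.observe(); p=s['eef_pos'];M=s['tool_rot']
for d in(-.03,0,.017):
  for y in(-.0094,.0094):
    q=p+M@[0,y,d]; a=proj("scene",q);b=proj("wrist",q)
    print(d,y,((a-150)*400/150+[400,0]).round(),((b-[130,100])*4/3).round())
for z in(.048,.074):
    q=[.5995,-.0335,z];a=proj("scene",q);b=proj("wrist",q);print(z,((a-150)*400/150+[400,0]).round(),((b-[130,100])*4/3).round())
```

```text
-0.03 -0.0094 [582.  87.] [170. 211.]
-0.03 0.0094 [612.  82.] [213. 211.]
0 -0.0094 [583. 133.] [173. 186.]
0 0.0094 [612. 128.] [211. 186.]
0.017 -0.0094 [584. 159.] [175. 175.]
0.017 0.0094 [613. 153.] [210. 175.]
0.048 [600. 153.] [193. 180.]
0.074 [599. 114.] [193. 198.]
```

Run:
```python
from h import *
import cv2
w=optics.grab_frame("wrist")[180:300,215:335]; c=optics.grab_frame("scene")[165:225,195:255]
s=robot.observe(); print(s['clock'],s['eef_pos'],s['gripper_width'],s['grip_force'],s['contact_force'])
z=lambda i:cv2.resize(i,(400,400),interpolation=cv2.INTER_CUBIC)
cv2.imwrite("pics/w3.png",np.hstack([z(w),z(c)]))
```

```text
4.975 [ 0.60125561 -0.03326723  0.06240963] 0.019065718570120124 5.46727560545321 [0.33726724 1.69013675 5.79840409]
```

View pics/w3.png

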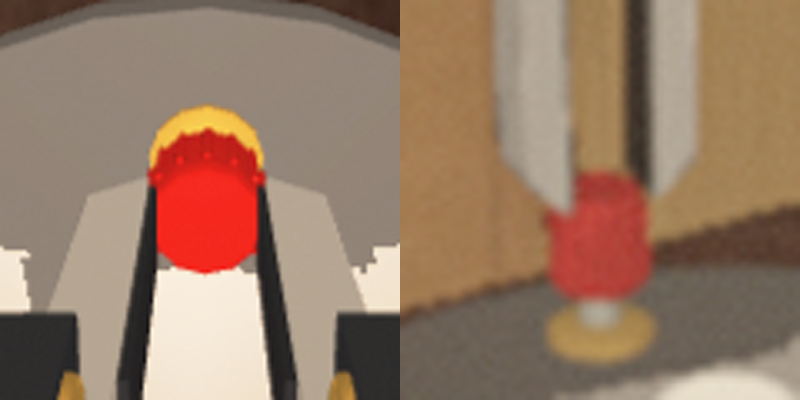

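The scene crop shows the fingertips ending near row 196, at the knob's upper edge, so only its bevelled top is pinched. I'll open the fingers, step down and watch the force.

{"fn": "play_rows", "kwargs": {
  "plan": [0,0,0,0,0,0,-0.2,0,0,0,0,0,0,-0.2,0,0,0,0,0,0,-0.2]
}}

```text
clock: 5.35
eef_pos: [0.5993, -0.0336, 0.0596]
tool_rot: [[0.99, -0.144, -0.002], [-0.144, -0.99, 0.0], [-0.002, 0.0, -1.0]]
contact_force: [-0.0, -0.2, 0.0]
gripper_width: 0.0375
grip_force: 0.0
```

Run:
```python
from h import *
import cv2
s=robot.observe(); p=s['eef_pos'];M=s['tool_rot'];print(p,s['gripper_width'],s['contact_force'])
w=optics.grab_frame("wrist")[180:300,215:335]; c=optics.grab_frame("scene")[165:225,195:255]
z=lambda i:cv2.resize(i,(400,400),interpolation=cv2.INTER_CUBIC)
h=s['gripper_width']/2
for d in(0,.017):
  for y in(-h,h):
    q=p+M@[0,y,d]; print(d,y,((proj("wrist",q)-[215,180])/.3).round(),((proj("scene",q)-[195,165])/.15+[400,0]).round())
cv2.imwrite("pics/w4.png",np.hstack([z(w),z(c)]))
```

```text
[ 0.59931928 -0.03364207  0.05963433] 0.037523927330392684 [-0.0064654  -0.23158293  0.03879386]
0 -0.018761963665196342 [104. 199.] [527. 254.]
0 0.018761963665196342 [291. 199.] [673. 226.]
0.017 -0.018761963665196342 [112. 172.] [530. 318.]
0.017 0.018761963665196342 [284. 172.] [674. 289.]
```

View pics/w4.png

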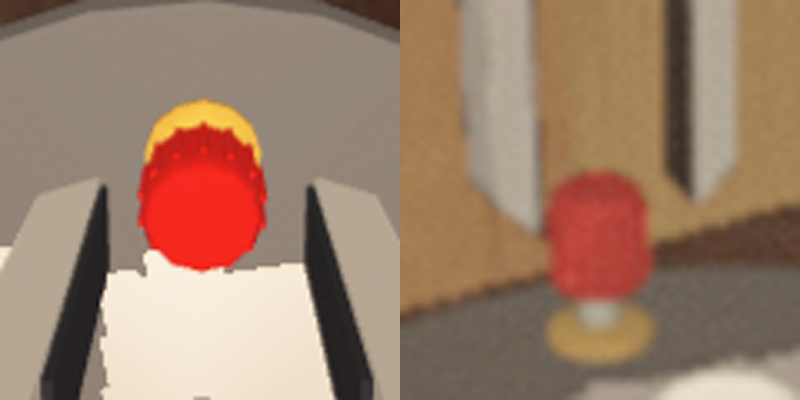

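The tips sit at knob-top height, about 22 mm higher than I assumed, and centred to within 0.5 mm across. The pads are about 2 mm short in +x. I'll move down in steps and watch the contact force.

{"fn": "play_rows", "kwargs": {
  "plan": [0,0,0,0.2,0.05,0.5,-0.2,0,0,0,0,0,0.5,-0.2]
}}

```text
clock: 5.7
eef_pos: [0.6019, -0.0344, 0.05]
tool_rot: [[0.99, -0.144, -0.0], [-0.144, -0.99, 0.0], [-0.0, -0.0, -1.0]]
contact_force: [-0.3, -0.3, -0.7]
gripper_width: 0.0376
grip_force: 0.0
```

{"fn": "play_rows", "kwargs": {
  "plan": [0,0,0,0,0,0.4,-0.2,0,0,0,0,0,0.2,-0.2]
}}

```text
clock: 5.95
eef_pos: [0.6016, -0.0342, 0.044]
tool_rot: [[0.99, -0.144, -0.001], [-0.144, -0.99, 0.0], [-0.001, -0.0, -1.0]]
contact_force: [0.2, 0.2, 0.2]
gripper_width: 0.0375
grip_force: 0.0
```

Run:
```python
from h import *
import cv2
s=robot.observe(); p=s['eef_pos'];print(p,s['gripper_width'],s['contact_force'])
w=optics.grab_frame("wrist")[180:300,215:335]; c=optics.grab_frame("scene")[165:225,195:255]
z=lambda i:cv2.resize(i,(400,400),interpolation=cv2.INTER_CUBIC)
cv2.imwrite("pics/w5.png",np.hstack([z(w),z(c)]))
```

```text
[ 0.60161623 -0.03422198  0.0439629 ] 0.037491859367061287 [0.17102657 0.20566661 0.18153119]
```

View pics/w5.png

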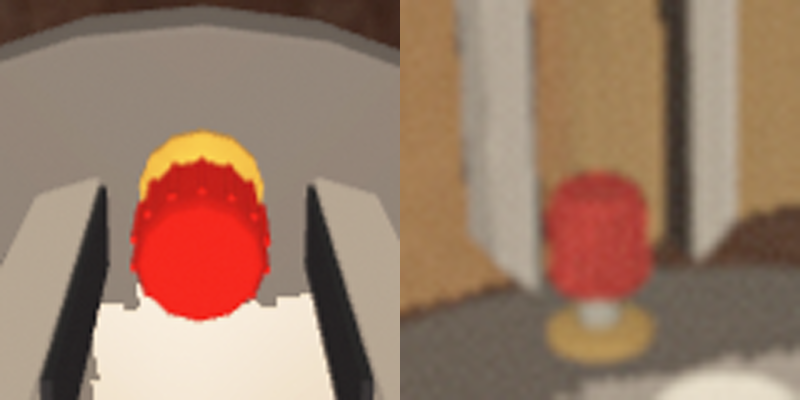

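{"fn": "play_rows", "kwargs": {
  "plan": [0,0,0,0,0,0.3,-0.3,0,0,0,0,0,0,-0.5,0,0,0,0,0,0,-0.6,0,0,0,0,0,0,-0.6],
  "force": 20
}}

```text
clock: 6.55
eef_pos: [0.6019, -0.0334, 0.0414]
tool_rot: [[0.99, -0.143, -0.0], [-0.143, -0.99, 0.001], [-0.0, -0.001, -1.0]]
contact_force: [0.4, 3.4, -1.8]
gripper_width: 0.0233
grip_force: 20.0
```

{"fn": "play_rows", "kwargs": {
  "plan": [0,0,0,0,0,-0.5,-0.6,0,0,0,0,0,-0.5,-0.6,0,0,0,0,0,-0.3,-0.6,0,0,0,0,0,0,-0.6]
}}

```text
clock: 7.05
eef_pos: [0.6016, -0.0345, 0.0542]
tool_rot: [[0.99, -0.144, -0.001], [-0.144, -0.99, -0.0], [-0.001, 0.0, -1.0]]
contact_force: [3.2, 1.8, -7.9]
gripper_width: 0.0235
grip_force: 20.0
```

{"fn": "play_rows", "kwargs": {
  "plan": [0,0,-0.1,-0.04,-0.81,0,-0.6,0,0,-0.1,-0.04,-0.81,0,-0.6]
}}

```text
clock: 7.3
eef_pos: [0.6029, -0.0185, 0.0542]
tool_rot: [[0.998, 0.058, 0.001], [0.058, -0.998, -0.001], [0.0, 0.001, -1.0]]
contact_force: [3.4, 0.3, -7.8]
gripper_width: 0.0236
grip_force: 20.0
```

Run:
```python
from h import *
s=robot.observe(); p=s['eef_pos'];d=p[:2]-[.5208,-.0216];print(p,s['contact_force'],np.hypot(*d),np.arctan2(d[1],d[0]),np.arctan2(s['tool_rot'][1,0],s['tool_rot'][0,0]))
```

```text
[ 0.60289161 -0.01854029  0.05415697] [ 3.42904723  0.33027726 -7.84865945] 0.08214861337694743 0.0372546016897479 0.05831336553034418
```

{"fn": "play_rows", "kwargs": {
  "plan": [0,0,-0.1,-0.04,-0.81,0,-0.6,0,0,-0.1,-0.05,-0.81,0,-0.6,0,0,-0.1,-0.05,-0.81,0,-0.6,0,0,-0.1,-0.05,-0.81,0,-0.6,0,0,-0.1,-0.05,-0.81,0,-0.6,0,0,0,0,0,0,-0.6]
}}

```text
clock: 8.05
eef_pos: [0.5915, 0.021, 0.0548]
tool_rot: [[0.849, 0.529, 0.004], [0.529, -0.849, 0.001], [0.004, 0.001, -1.0]]
contact_force: [5.0, 2.0, -8.5]
gripper_width: 0.0232
grip_force: 20.0
```

```bash
cat > st.py <<'E'
from h import *
s=robot.observe(); p=s['eef_pos'];d=p[:2]-[.5208,-.0216];M=s['tool_rot']
print(p.round(4),'F tool',(M.T@s['contact_force']).round(1),'r',np.hypot(*d).round(4),'th',np.arctan2(d[1],d[0]).round(3)+.155,'yaw',np.arctan2(M[1,0],M[0,0]).round(3)+.15,s['gripper_width'].round(4))
E
python3 st.py
```

```text
Traceback (most recent call last):
  File "st.py", line 3, in <module>
    print(p.round(4),'F tool',(M.T@s['contact_force']).round(1),'r',np.hypot(*d).round(4),'th',np.arctan2(d[1],d[0]).round(3)+.155,'yaw',np.arctan2(M[1,0],M[0,0]).round(3)+.15,s['gripper_width'].round(4))
                                                                                                                                                                                ^^^^^^^^^^^^^^^^^^^^^^^^
AttributeError: 'float' object has no attribute 'round'
```

{"fn": "play_rows", "kwargs": {
  "plan": [0,0,0,0.1,0,0.5,-0.6,0,0,0,0.1,0,0,-0.35,0,0,0,0,0,0.4,-0.35,0,0,0,0,0,0,-0.35]
}}

```text
clock: 8.55
eef_pos: [0.5918, 0.0207, 0.0461]
tool_rot: [[0.85, 0.527, 0.0], [0.527, -0.85, -0.0], [-0.0, 0.0, -1.0]]
contact_force: [0.0, 0.2, -0.2]
gripper_width: 0.0301
grip_force: 0.0
```

```bash
sed -i "s/s\['gripper_width'\].round(4)/s['gripper_width']/" st.py; python3 st.py
```

```text
[0.5918 0.0207 0.0461] F tool [ 0.1 -0.2  0.2] r 0.0827 th 0.6920000000000001 yaw 0.7050000000000001 0.030093103393581937
```

{"fn": "play_rows", "kwargs": {
  "plan": [0,0,-0.012,0,-0.1,0,-0.35,0,0,-0.012,0,-0.1,0,-0.35,0,0,-0.012,0,-0.1,0,-0.35,0,0,-0.012,0,-0.1,0,-0.35,0,0,-0.012,0,-0.1,0,-0.35,0,0,-0.012,0,-0.1,0,-0.35,0,0,-0.012,0,-0.1,0,-0.35]
}}

```text
clock: 9.43
eef_pos: [0.5879, 0.0273, 0.0456]
tool_rot: [[0.802, 0.598, -0.0], [0.598, -0.802, 0.001], [0.0, -0.001, -1.0]]
contact_force: [0.5, -1.1, 0.7]
gripper_width: 0.0305
grip_force: 0.6
```

{"fn": "play_rows", "kwargs": {
  "plan": [0,0,-0.012,0,-0.1,0,-0.35,0,0,-0.012,0,-0.1,0,-0.35,0,0,-0.012,0,-0.1,0,-0.35]
}}

```text
clock: 9.8
eef_pos: [0.5861, 0.0296, 0.0456]
tool_rot: [[0.78, 0.626, 0.0], [0.626, -0.78, 0.0], [0.0, -0.0, -1.0]]
contact_force: [0.7, -0.5, -0.2]
gripper_width: 0.0309
grip_force: 0.6
```

```bash
python3 st.py
```

```text
[0.5861 0.0296 0.0456] F tool [0.2 0.8 0.2] r 0.083 th 0.8200000000000001 yaw 0.8270000000000001 0.0309023195018649
```

{"fn": "play_rows", "kwargs": {
  "plan": [0,0,-0.012,0,-0.1,0,-0.35,0,0,-0.012,0,-0.1,0,-0.35,0,0,-0.012,0,-0.1,0,-0.35,0,0,-0.012,0,-0.1,0,-0.35]
}}

```text
clock: 10.3
eef_pos: [0.5837, 0.0325, 0.0456]
tool_rot: [[0.749, 0.663, 0.0], [0.663, -0.749, 0.0], [0.0, -0.0, -1.0]]
contact_force: [1.1, -0.3, 0.5]
gripper_width: 0.0303
grip_force: 0.6
```

{"fn": "play_rows", "kwargs": {
  "plan": [0,0,-0.012,-0.005,-0.1,0,-0.35,0,0,-0.012,0,-0.1,0,-0.35,0,0,-0.012,0,-0.1,0,-0.35,0,0,-0.012,0,-0.1,0,-0.35]
}}

```text
clock: 10.8
eef_pos: [0.5806, 0.0355, 0.0455]
tool_rot: [[0.716, 0.698, -0.001], [0.698, -0.716, 0.0], [-0.0, -0.001, -1.0]]
contact_force: [-0.8, -0.2, 0.6]
gripper_width: 0.0307
grip_force: 0.0
```

{"fn": "play_rows", "kwargs": {
  "plan": [0,0,-0.012,0,-0.1,0,-0.35,0,0,-0.012,0,-0.1,0,-0.35,0,0,-0.012,0,-0.1,0,-0.35]
}}

```text
clock: 11.18
eef_pos: [0.5785, 0.0376, 0.0455]
tool_rot: [[0.69, 0.723, -0.0], [0.723, -0.69, 0.0], [-0.0, -0.0, -1.0]]
contact_force: [0.6, 0.7, 0.4]
gripper_width: 0.0304
grip_force: 0.0
```

```bash
python3 st.py
```

```text
[0.5785 0.0376 0.0455] F tool [ 0.9 -0.1 -0.4] r 0.0827 th 0.9530000000000001 yaw 0.9590000000000001 0.030414515857262847
```

```bash
cat > kn.py <<'E'
from h import *
import cv2
hub=np.array([.5208,-.0216])
def red(n,box):
    im=optics.grab_frame(n)[box[1]:box[3],box[0]:box[2]].astype(int); b,g,r=im[...,0],im[...,1],im[...,2]
    y,x=np.nonzero((r>110)&(g<70)&(b<70)); return (x.mean()+box[0],y.mean()+box[1],y.min()+box[1],y.max()+box[1],len(x)) if len(x) else None
a=red("top",(170,140,310,290)); c=red("scene",(160,150,330,270)); print(a,c)
for z in(.065,.073):
    p=ray("top",a[0],a[1],z)[:2]-hub; print(z,np.hypot(*p),np.arctan2(p[1],p[0])+.155)
E
python3 kn.py; python3 st.py
```

```text
(np.float64(211.22222222222223), np.float64(183.14814814814815), np.int64(177), np.int64(188), 81) (np.float64(196.95384615384614), np.float64(215.18461538461537), np.int64(206), np.int64(224), 65)
0.065 0.07591604479074554 0.9520635205934955
0.073 0.07360122696869233 0.9574848118501482
[0.5786 0.0376 0.0455] F tool [-0.  -0.5 -0.6] r 0.0827 th 0.9520000000000001 yaw 0.9580000000000001 0.03050795400602666
```

{"fn": "play_rows", "kwargs": {
  "plan": [0,0,-0.012,0,-0.1,0,-0.35,0,0,-0.012,0,-0.1,0,-0.35,0,0,-0.012,0,-0.1,0,-0.35,0,0,-0.012,0,-0.1,0,-0.35]
}}

```text
clock: 11.78
eef_pos: [0.5759, 0.04, 0.0456]
tool_rot: [[0.655, 0.756, 0.0], [0.756, -0.655, -0.0], [0.0, 0.0, -1.0]]
contact_force: [0.9, -1.4, 0.6]
gripper_width: 0.0308
grip_force: 0.4
```

```bash
python3 kn.py; python3 st.py
```

```text
(np.float64(210.36144578313252), np.float64(183.63855421686748), np.int64(178), np.int64(188), 83) (np.float64(196.5483870967742), np.float64(215.8709677419355), np.int64(206), np.int64(225), 62)
0.065 0.0763967784868323 0.9772811495679692
0.073 0.07408808231054916 0.983202887359445
[0.5758 0.0402 0.0456] F tool [0.3 1.  0.3] r 0.0827 th 0.998 yaw 1.006 0.030582275430518155
```

{"fn": "play_rows", "kwargs": {
  "plan": [0,0,-0.012,0,-0.1,0,-0.35,0,0,-0.012,0,-0.1,0,-0.35,0,0,-0.012,0,-0.1,0,-0.35]
}}

```text
clock: 12.25
eef_pos: [0.5746, 0.0408, 0.0457]
tool_rot: [[0.628, 0.778, 0.003], [0.778, -0.628, -0.002], [-0.0, 0.004, -1.0]]
contact_force: [4.3, -5.9, -2.6]
gripper_width: 0.0306
grip_force: 3.3
```

```bash
python3 kn.py; python3 st.py
```

```text
(np.float64(209.9512195121951), np.float64(184.2560975609756), np.int64(177), np.int64(189), 82) (np.float64(196.6727272727273), np.float64(216.2), np.int64(207), np.int64(225), 55)
0.065 0.07608057627952702 0.9964710219185822
0.073 0.07378384239773919 1.0028242805070073
[0.5747 0.0407 0.0457] F tool [-1.   6.2  2.6] r 0.0824 th 1.013 yaw 1.042 0.030628759131442838
```

Lateral force rose to 6 N and the knob stopped, so the pin is probably in the hole. I'll back off to relieve the side force so it can drop fully, then check its height.

{"fn": "play_rows", "kwargs": {
  "plan": [0,0,0.012,0,0.1,0,-0.35,0,0,0.012,0,0.2,0,-0.35,0,0,0,0,0.2,0,-0.3,0,0,0,0,0,0,-0.3]
}}

```text
clock: 12.85
eef_pos: [0.5771, 0.0394, 0.0455]
tool_rot: [[0.646, 0.763, -0.001], [0.763, -0.646, 0.001], [0.0, -0.001, -1.0]]
contact_force: [-0.2, 0.2, 0.4]
gripper_width: 0.0329
grip_force: 0.0
```

```bash
python3 kn.py; python3 st.py
python3 - <<'E'
from h import *
import cv2
c=optics.grab_frame("scene")[190:250,165:225]
cv2.imwrite("pics/s6.png",cv2.resize(c,(480,480),interpolation=cv2.INTER_CUBIC))
th=.985-.155; q=np.array([.5208+.08*np.cos(th),-.0216+.08*np.sin(th)])
for z in(.048,.056,.074,.082): print(z,(proj("scene",[*q,z])-[165,190])*8)
E
```

```text
(np.float64(210.2469135802469), np.float64(183.88888888888889), np.int64(178), np.int64(189), 81) (np.float64(196.59322033898306), np.float64(215.94915254237287), np.int64(206), np.int64(225), 59)
0.065 0.07619046134973495 0.9840919993127702
0.073 0.07388685700505535 0.9901744097213991
[0.5771 0.0393 0.0455] F tool [ 1.  -0.7 -0.5] r 0.0829 th 0.979 yaw 1.018 0.03315091439257045
0.048 [220.91312087 276.40514973]
0.056 [218.82417113 238.6500066 ]
0.074 [214.05805343 152.50841468]
0.082 [211.90991344 113.68348206]
```

View pics/s6.png

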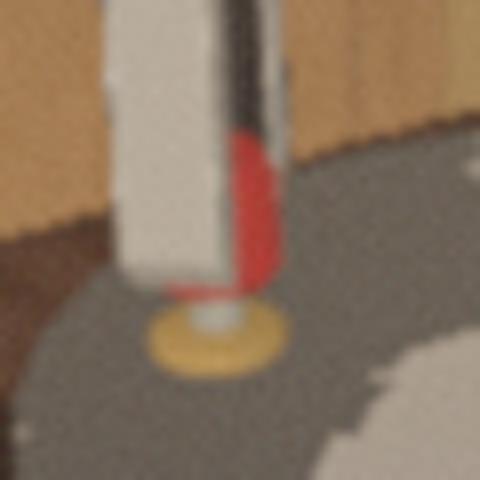

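The crop shows the knob's underside at the same height above the brass collar as at the start (4.6 px against 4.5 px), so the pin is home. I'll retreat straight up.

{"fn": "play_rows", "kwargs": {
  "plan": [0,0,0,0,0,0,0,0,0,0,0,0,0,0,0,0,0,0,0,-1,0,0,0,0,0,0,-3,0,0,0,0,0,0,-5,0,0,0,0,0,0,-5,0,0,0,0,0,0,0,0]
}}

```text
clock: 13.88
eef_pos: [0.5804, 0.0389, 0.1927]
tool_rot: [[0.646, 0.763, 0.012], [0.763, -0.646, -0.0], [0.008, 0.01, -1.0]]
contact_force: [0.6, 0.2, 0.1]
gripper_width: 0.0472
grip_force: 0.0
```

```bash
python3 kn.py
python3 - <<'E'
from h import *
import cv2
z=lambda i:cv2.resize(i,(400,400),interpolation=cv2.INTER_CUBIC)
a=optics.grab_frame("top")[145:285,170:310]; c=optics.grab_frame("scene")[180:310,160:290]
cv2.imwrite("pics/f.png",np.hstack([z(a),z(c)]))
th=.985-.155; q=[.5208+.08*np.cos(th),-.0216+.08*np.sin(th)]
print(proj("scene",[*q,.061]),proj("scene",[*q,.069]))
E
```

```text
(np.float64(208.7622950819672), np.float64(182.70491803278688), np.int64(177), np.int64(189), 122) (np.float64(190.86062717770034), np.float64(216.38327526132406), np.int64(207), np.int64(226), 287)
0.065 0.08008504157191411 0.9887883287826974
0.073 0.07774579395657108 0.9946633994335274
[192.18868468 216.8610711 ] [191.92390533 212.07551691]
```

View pics/f.png

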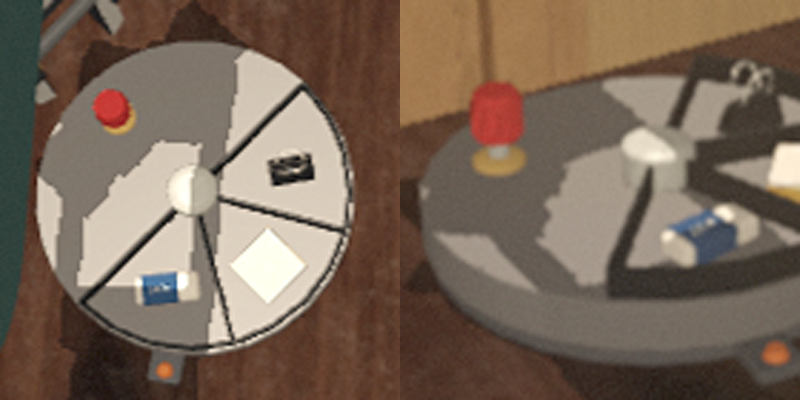

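The eraser's tray is at the pointer, and the knob's row of 216.4 matches the home prediction of 216.9 (212.1 if it were still riding on the track). The eraser and clip are both in their trays and the arm is clear.

```bash
python3 -c "
from plant import robot
print(robot.finish_job())"
```

```text
the job is handed in; nothing more can be done
None
```

I brought the eraser's tray round to the orange pointer and locked the deck again: the pin is home, about 0.99 rad anticlockwise of where it started. The job was handed in at about 14 s.

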